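Lock the pane of the cake display case

TASK

Lock the sloping pane of the steel cake display case: turn the three bolt knobs on its rail clockwise, each fully home against its end stop, where its bar points straight up the slope. Do the middle one first and only then the two outer ones, in either order. Leave the sugar jar and the pepper mill beside it standing where they are.

Things in the scene. Friction and masses are not known exactly. Their poses are not given: they have to be found in the camera images.
- case: Stainless steel cake display case, fixed, 190 mm deep, 280 wide, 55 high in front, 165 at the back. Origin: centre of its underside; +x to its back, +y to its left end as the robot sees it. Its top slopes at 30 degrees, low edge toward the robot: a clear pane, and above it an 86 mm wide steel rail on which three bolts stand in a row at y = +90, 0, -90 mm.
- grip_left (a point): Grip point of the left-hand bolt (the case's +y end): on its axis, in the middle of the black bar knob, 33 mm above the rail. Bar 70 mm long, 16 thick, 28 high, underside 18 mm above the rail, on a 15 mm round neck. The point turns with the knob: z out along the bolt axis, square to the rail (leans 30 degrees from vertical to the case front), x along the bar, y across it.
- bolt_left (a joint): Turn of the left-hand bolt (the case's +y end), rad: 0 fully loose, 1.4 the end stop (home). Grows as the knob turns clockwise seen from outside, looking down on the rail. At 1.4 the bar points straight up and down the slope; at 0 it lies nearly across it. Stays where it is left (0.12 N m friction).
- grip_middle (a point): Grip point of the middle bolt: on its axis, in the middle of the black bar knob, 33 mm above the rail. Bar 70 mm long, 16 thick, 28 high, underside 18 mm above the rail, on a 15 mm round neck. The point turns with the knob: z out along the bolt axis, square to the rail (leans 30 degrees from vertical to the case front), x along the bar, y across it.
- bolt_middle (a joint): Turn of the middle bolt, rad: 0 fully loose, 1.4 the end stop (home). Grows as the knob turns clockwise seen from outside, looking down on the rail. At 1.4 the bar points straight up and down the slope; at 0 it lies nearly across it. Stays where it is left (0.12 N m friction).
- grip_right (a point): Grip point of the right-hand bolt (the case's -y end): on its axis, in the middle of the black bar knob, 33 mm above the rail. Bar 70 mm long, 16 thick, 28 high, underside 18 mm above the rail, on a 15 mm round neck. The point turns with the knob: z out along the bolt axis, square to the rail (leans 30 degrees from vertical to the case front), x along the bar, y across it.
- bolt_right (a joint): Turn of the right-hand bolt (the case's -y end), rad: 0 fully loose, 1.4 the end stop (home). Grows as the knob turns clockwise seen from outside, looking down on the rail. At 1.4 the bar points straight up and down the slope; at 0 it lies nearly across it. Stays where it is left (0.12 N m friction).
- sugar_jar: White porcelain sugar jar, 93 mm in diameter, 110 mm high, standing loose behind the case; origin at the centre of its underside, z up. A bystander.
- pepper_mill: Dark wooden pepper mill, 53 mm in diameter, 155 mm high, standing loose to the right of the case; origin at the centre of its underside, z up. A bystander.

How it is judged:
On the way, in this order (a step that is already met when the one before it is completed fails the run):
1. The middle bolt is home while both outer bolts are still loose (below 0.9 rad) (value of joint bolt_middle above 1.3 rad and value of joint each of bolt_left, bolt_right below 0.9 rad), for 0.2 s.
2. Both outer bolts are home too (value of joint each of bolt_left, bolt_right above 1.3 rad), for 0.2 s.
At the end, for the whole second after the job is handed in: All three bolts are at their end stops (each joint above 1.3 rad of 1.4), and the sugar jar and pepper mill stand upright (all of step 2 and value of joint bolt_middle above 1.3 rad and angle between each of sugar_jar, pepper_mill's own z axis and vertical below 0.15 rad); the robot touches nothing.
It fails at once if The sugar jar is moved more than 30 mm (distance of sugar_jar from where it was at the start of the episode above 0.03 m).
It fails at once if The pepper mill is moved more than 30 mm (distance of pepper_mill from where it was at the start of the episode above 0.03 m).
It also fails if it takes over 56 s, if anything falls off the work surface, if the arm or the gripper's body presses on something with over 40 N, if the wrist force passes 120 N, or if a joint passes its speed limit or range.

ROBOT

A 7-joint arm with a two-finger parallel gripper is mounted at the origin on a cart in front of the work surface, level with it; the furniture and walls round the work are solid. World frame = base frame: x ahead of the robot, y to its left, z up, the work surface at z = 0. Lengths are in m, angles in rad, forces in N, time in s.
With the tool pointing down it reaches from about 0.425 to 0.925 m from the base axis. Payload 6.8 kg.
Tool frame: the origin (TCP) lies on the front face of the gripper's body, between the roots of the fingers; the fingertips stand 73 mm ahead of it and the grasp point (between the pads) lies r.pinch_z ahead of it (r.pinch_z is the distance from the TCP to the grasp point, in m); z points along the fingers, y is the direction in which the jaws open and shut (so a half turn about z gives the same grasp; the last joint's range is limited). The gripper opens to 85 mm and grips with 20 to 120 N. Pads are 22 mm wide; open, the fingers measure 114 mm over their backs; the gripper's body (76 mm by 85 mm) begins 54 mm behind the grasp point. The pads swing forward as they close: fully open they stand 13 mm farther back than shut.
Start: joints at [-1.317, 0.477, 0.022, 1.555, -0.011, 1.109, -0.083], TCP at [0.239, 0.631, 0.304] pointing down, gripper open.
Joint ranges: [-2.96, 2.96], [-0.34, 2.1], [-1.41, 1.46], [0.24, 2.44], [-1.37, 4.51], [0.17, 1.92], [-2.96, 2.96]. Speed limits (rad/s): [2.39, 2.39, 3.14, 3.14, 3.14, 3.14, 3.14].

INTERFACE

Orientations are given as a rotation vector (axis times angle).
In Python, from bench import readout, grab_frame, r, search_frame, masks_of, tip_of gives the robot as it stands.
- The arm moves only by the tool step_arm, never from a script. Its argument "commands" is a list of rows, each a list of 7 numbers: the shift along the tool's x, y, z as a fraction of full scale, then the turn, a rotation vector about the tool's x, y, z as a fraction of full scale, then the gripper's target within -1 to 1 (shut at 1, half-way at 0, fully open at -1). In form: [[tx, ty, tz, ax, ay, az, hand], ...]. A call has exactly 10 rows; each row is the pose to reach, as a shift and turn from the pose measured when the call began, along the tool's axes at that moment, turning the shorter way round; what a row does not reach only later rows make up. Full scale, the value 1, is 500 mm for a shift and 360 degrees for a turn. A row lasts 1/8 s, in which the tool goes at most 62.5 mm and 10.7 degrees, less where a joint would pass 70% of its speed; a pose out of reach is approached as far as the arm can. A call with a number of a shift or a turn outside -1 to 1 is refused whole. A call with a gripper value outside its range is refused whole. The fingers move at their own pace and stop on an object; "newtons" is the grip in N (left out, the last holds). Time passes only in rows, so rows that repeat a pose let the fingers close, or fill a call up. It gives the time, the measured TCP pose, the force and the opening at its end, in the units of the state.
- readout.get_obs(): the state, without advancing time (a new reading comes with each control period).
- grab_frame(name): name is "scene" or "side" or "wrist"; returns a dict with "img" (420x560x3 uint8, red, green, blue), "K" (3x3 intrinsics, pixels), "world_to_cam" (4x4, takes a point from world to camera coordinates). Camera axes: x right, y down, z forward; pixel columns grow to the right and rows downward; lengths in m; the calibration is good to about 2 mm. A picture is of the moment at which its call begins. There is no depth.
- r.hand_in(): hands the job in, once; it reports no verdict.
Trained networks look in a picture, given as the dict that the camera call returned (one of the last four; its "shot" number tells which), for a name from the list of things; names that differ only in an ending like _2 or _b are one class to them, and where a whole thing is asked for, a point or a joint stands for the part that bears it (a point fixed in the world has none). Each returns a list of dicts, best first, with "p" (0 to 1); they miss things now and then, are a little off and sometimes report something else, mostly with a low value. They report only what shows in the picture. A call takes as long as a camera call.
- search_frame(thing, picture): "extent" ([centre column, centre row, width, height] in pixels, round what is visible of it).
- masks_of(thing, picture): "pixels" (420x560 bool, what is visible of it) and "extent" ([centre column, centre row, width, height] in pixels, round what is visible of it).
- tip_of(thing, picture): "point" ([column, row] in pixels: a listed point, or the origin of a listed thing).
The state is a dict: "clock": time; "joints": joint angles; "qvel": joint speeds; "tau": joint torques, N m; "tcp_pos": TCP position; "orientation": TCP orientation; "contact_force": force on the tool from outside, world axes, zero at the start; "moment": the same for the moment, N m; "grip_width": finger opening in m.
Only numpy, scipy, OpenCV 4.12 (cv2) and the standard library are available. Lean on these libraries where they do the work, as an engineer would, in place of code of your own. Each camera call takes 0.05 s, during which the arm holds its last target. There are 200 camera calls.

## Working session

There is one attempt and no reset: what is moved stays moved. The work goes in short steps, Python scripts to look and compute and a tool call to move; the robot and the scene stay as the last step left them, time stands still between calls to the robot, and variables do not carry over. Pictures are saved under pics/ and viewed, about 8 in all and at most 12, crops included, and the job is handed in when it is done.

Besides the shell and the picture viewer there is one more tool, called after "Request:" by a JSON object that holds its "method" and its "body". step_arm: Moves the arm, as the interface text tells. Its arguments: {"type":"object","properties":{"commands":{"type":"array"},"newtons":{"type":"number"}},"required":["commands"]}

```bash
mkdir -p pics; ls
cat > h.py <<'E'
import numpy as np, cv2
from scipy.spatial.transform import Rotation as R
from bench import readout, grab_frame, r, search_frame, masks_of, tip_of
def P(f): return f["K"]@f["world_to_cam"][:3]
def tri(obs):  # [(P,uv)]
    A=[]
    for p,(u,v) in obs: A+= [u*p[2]-p[0], v*p[2]-p[1]]
    X=np.linalg.svd(np.array(A))[2][-1]; return X[:3]/X[3]
def proj(p,X): q=p@np.append(X,1); return q[:2]/q[2]
E
python3 - <<'E'
from h import *
o=readout.get_obs(); print({k:np.round(v,3) for k,v in o.items()}, r.pinch_z)
F={n:grab_frame(n) for n in("scene","side")}
for n,f in F.items(): cv2.imwrite(f"pics/{n}0.png",f["img"][...,::-1])
for t in "grip_left grip_middle grip_right case sugar_jar pepper_mill".split():
    obs=[]
    for n,f in F.items():
        d=tip_of(t,f)
        print(t,n,[(np.round(x["point"],1).tolist(),round(x["p"],2)) for x in d[:4]])
        if d: obs.append((P(f),d[0]["point"]))
    if len(obs)==2:
        X=tri(obs); print(" ",X.round(3),[ (proj(p,X)-uv).round(1) for p,uv in obs])
E
```

```text
pics
{'clock': np.float64(0.0), 'joints': array([-1.317,  0.478,  0.022,  1.556, -0.012,  1.109, -0.083]), 'qvel': array([ 0.   ,  0.001,  0.   ,  0.001, -0.001,  0.001, -0.   ]), 'tau': array([ 0.0000e+00, -5.9645e+01,  1.6080e+00, -2.8119e+01,  1.2000e-02,
        1.0000e-02, -0.0000e+00]), 'tcp_pos': array([0.239, 0.631, 0.303]), 'orientation': array([-5.65e-01, -3.09e+00,  3.00e-03]), 'contact_force': array([-0.353, -0.163,  0.461]), 'moment': array([ 0.022,  0.052, -0.002]), 'grip_width': np.float64(0.085)} 0.0539
grip_left scene [([373.5, 200.6], 0.94)]
grip_left side [([194.0, 176.2], 0.64), ([275.9, 207.1], 0.42)]
  [0.484 0.292 0.17 ] [array([ 0.5, -0.2]), array([0.4, 0.2])]
grip_middle scene [([330.9, 190.9], 0.93)]
grip_middle side [([223.8, 189.8], 0.48)]
  [0.51  0.206 0.171] [array([-0.5,  0.2]), array([-0.6, -0.2])]
grip_right scene [([284.4, 184.9], 0.82)]
grip_right side [([256.9, 204.4], 0.64)]
  [0.542 0.117 0.169] [array([ 1.7, -0.4]), array([1.9, 0.4])]
case scene [([328.6, 243.9], 0.72)]
case side [([220.5, 250.0], 0.9)]
  [0.481 0.196 0.004] [array([ 1.5, -0.5]), array([1.7, 0.5])]
sugar_jar scene [([298.7, 315.3], 0.77), ([371.5, 201.6], 0.47)]
sugar_jar side [([269.1, 207.9], 0.91)]
  [ 0.68   0.26  -0.008] [array([ 2.7, -0.6]), array([2.2, 0.3])]
pepper_mill scene [([226.2, 217.7], 0.61)]
pepper_mill side [([271.9, 207.4], 0.31)]
  [0.63  0.091 0.133] [array([23.7, -3.9]), array([26.3, -0. ])]
```

View pics/scene0.png

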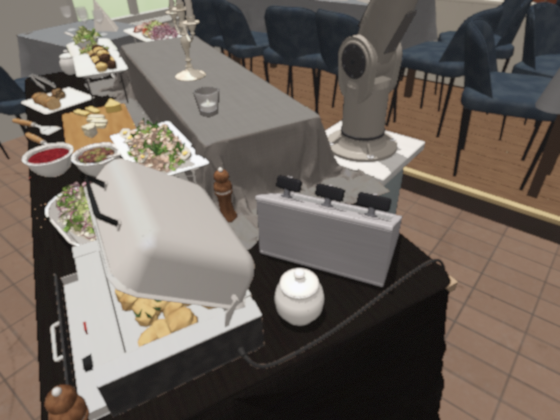

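View pics/side0.png

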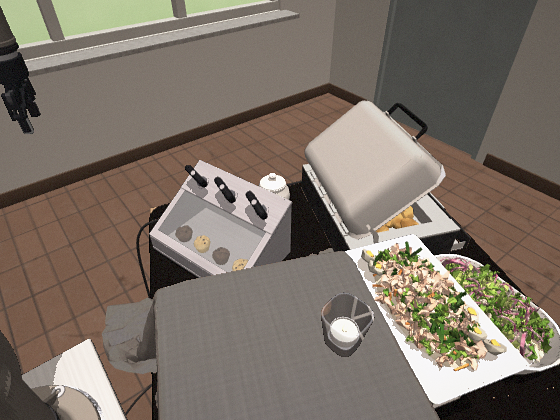

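Scene (from behind the case): knobs at about (289,184), (330,193) and (373,201). The jar is at (300,297) and the mill at (224,190). Side view: knobs at (195,176), (224,190) and (257,205). All bars lie across the slope and their spacing comes out at about 90 mm, as it should. Next I move to a pose square above the middle knob.

```bash
cat >> h.py <<'E'
def frame(yaw,q=0.):
    cx=np.array([np.cos(yaw),np.sin(yaw),0]); n=-.5*cx+np.array([0,0,np.cos(np.pi/6)])
    up=np.cos(np.pi/6)*cx+np.array([0,0,.5])
    xb=R.from_rotvec(n*(1.4-q)).apply(up)
    return n,np.column_stack([xb,np.cross(-n,xb),-n])
def cmd(grip,yaw,q,back):
    n,T=frame(yaw,q); o=readout.get_obs(); R0=R.from_rotvec(o["orientation"])
    p=grip+n*(r.pinch_z+back)
    d=R0.inv().apply(p-o["tcp_pos"])/.5; w=(R0.inv()*R.from_matrix(T)).as_rotvec()/(2*np.pi)
    print("target",p.round(3),"cmd",d.round(4).tolist(),w.round(4).tolist(), "joints",o["joints"].round(2),"clk",o["clock"])
E
python3 - <<'E'
from h import *
g=np.array([.512,.205,.171]); cmd(g,np.deg2rad(18.3),0,.10)
E
```

```text
target [0.439 0.181 0.304] cmd [-0.693, -0.701, -0.0008] [-0.0817, -0.0307, 0.1647] joints [-1.32  0.48  0.02  1.56 -0.01  1.11 -0.08] clk 0.7
```

Request:
{"method": "step_arm", "body": {"commands": [[-0.1, -0.1, 0, -0.01, -0.004, 0.02, -1], [-0.2, -0.2, 0, -0.02, -0.008, 0.045, -1], [-0.3, -0.3, 0, -0.035, -0.013, 0.07, -1], [-0.4, -0.4, 0, -0.05, -0.018, 0.095, -1], [-0.5, -0.5, 0, -0.06, -0.023, 0.12, -1], [-0.6, -0.6, 0, -0.07, -0.027, 0.145, -1], [-0.693, -0.701, -0.001, -0.082, -0.031, 0.165, -1], [-0.693, -0.701, -0.001, -0.082, -0.031, 0.165, -1], [-0.693, -0.701, -0.001, -0.082, -0.031, 0.165, -1], [-0.693, -0.701, -0.001, -0.082, -0.031, 0.165, -1]]}}

```text
clock: 1.95
tcp_pos: [0.439, 0.1813, 0.3048]
orientation: [1.829, 2.119, 0.647]
contact_force: [0.3, 1.4, -1.3]
grip_width: 0.0858
```

```bash
cat > look.py <<'E'
import sys
from h import *
f=grab_frame("wrist"); cv2.imwrite("pics/%s.png"%sys.argv[1],f["img"][...,::-1])
C=np.linalg.inv(f["world_to_cam"])
G={}
for t in "grip_left grip_middle grip_right".split():
    d=tip_of(t,f)
    for x in d[:3]:
        ray=C[:3,:3]@np.linalg.inv(f["K"])@np.append(x["point"],1); X=C[:3,3]+ray*(.171-C[2,3])/ray[2]
        print(t,np.round(x["point"],0),round(x["p"],2),X.round(4))
    # bar angle: mask long axis, intersected with plane of grip height along slope
    yaw=np.deg2rad(18.3); n,_=frame(yaw)
    for m in masks_of(t,f)[:3]:
        vs,us=np.nonzero(m["pixels"]); 
        (c,s,a)=cv2.minAreaRect(np.column_stack([us,vs]).astype(np.float32))
        b=cv2.boxPoints((c,s,a)); e=b[1]-b[0] if np.linalg.norm(b[1]-b[0])>np.linalg.norm(b[2]-b[1]) else b[2]-b[1]
        rc=[C[:3,:3]@np.linalg.inv(f["K"])@np.append(np.array(c)+k*e/2,1) for k in(-1,1)]
        g0=np.array([.512,.205,.171]); q=[C[:3,3]+k*(n@(g0-C[:3,3]))/(n@k) for k in rc]; dd=q[1]-q[0]
        up=np.cross(np.array([-np.sin(yaw),np.cos(yaw),0]),n); ang=np.arctan2(np.cross(up,dd)@n,up@dd)
        print("  mask",round(m["p"],2),np.round(m["extent"]),"len",np.linalg.norm(dd).round(3),"angle from up, ccw, mod pi",round(ang%np.pi,3))
cmd(np.array([.512,.205,.171]),np.deg2rad(18.3),0,.10)
E
python3 look.py w1
```

```text
grip_left [262. 102.] 0.64 [0.4878 0.2912 0.171 ]
  mask 0.63 [264.  98.  35. 109.] len 0.072 angle from up, ccw, mod pi 1.35
grip_middle [281. 221.] 0.86 [0.5132 0.2059 0.171 ]
  mask 0.57 [280. 221.  42.  88.] len 0.076 angle from up, ccw, mod pi 1.089
grip_right [294. 317.] 0.92 [0.5363 0.1205 0.171 ]
  mask 0.86 [292. 317.  44.  78.] len 0.084 angle from up, ccw, mod pi 1.064
target [0.439 0.181 0.304] cmd [-0.0015, 0.0002, 0.0001] [0.0003, 0.0001, -0.0] joints [-1.12 -0.08  0.51  2.33  0.47  0.41 -0.85] clk 2.3
```

View pics/w1.png

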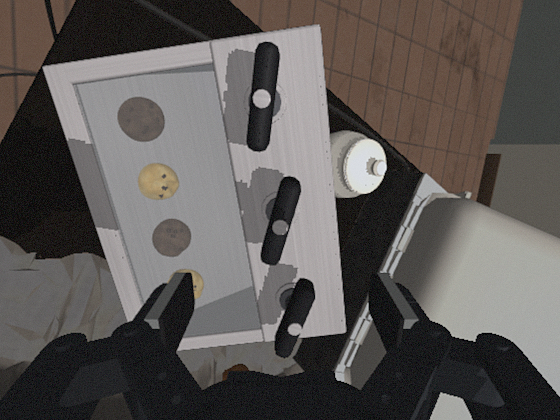

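Wrist view: knobs at (262,98), (281,221) and (294,317), with bars at differing angles. The rail's back edge runs from (320,25) to (345,330). I fit the case pose and the three angles to the masks.

```bash
cat > fit.py <<'E'
from h import *
from scipy.optimize import minimize
f=grab_frame("wrist"); p=P(f); C=np.linalg.inv(f["world_to_cam"])
def at(uv,z): ray=C[:3,:3]@np.linalg.inv(f["K"])@np.append(uv,1); return C[:3,3]+ray*(z-C[2,3])/ray[2]
a,b=at((320,25),.165),at((345,330),.165); d=a-b; print("back edge",a.round(3),b.round(3),"len",np.linalg.norm(d).round(3),"yaw deg",np.rad2deg(np.arctan2(-d[0],d[1])).round(1))
names=["grip_left","grip_middle","grip_right"]; M=[masks_of(t,f)[0]["pixels"] for t in names]; T=[tip_of(t,f)[0]["point"] for t in names]
S=4
def poly(x,y,z,yaw,q,s):
    n,Tm=frame(yaw,q); g=np.array([x,y,z])+s*.09*np.array([-np.sin(yaw),np.cos(yaw),0])
    t=np.linspace(0,2*np.pi,24); e=np.column_stack([27*np.sign(np.cos(t))+8*np.cos(t),8*np.sin(t)])/1e3
    pts=[g+Tm[:,0]*i+Tm[:,1]*j+n*h for i,j in e for h in(-.014,.014)]
    return cv2.convexHull(np.array([proj(p,X) for X in pts],np.float32)),proj(p,g)
def cost(v):
    c=0
    for k,s in enumerate((1,0,-1)):
        h,t=poly(v[0],v[1],.171,v[2],v[3+k],s); m=np.zeros((420,560),np.uint8); cv2.fillPoly(m,[np.round(h*16).astype(int)],1,shift=4)
        c+=1-(m.astype(bool)&M[k]).sum()/(m.astype(bool)|M[k]).sum()+.0*np.linalg.norm(t-T[k])
    return c
v0=np.array([.512,.206,.29,.1,.3,.3]); s0=np.vstack([v0]+[v0+np.eye(6)[i]*[.005,.005,.05,.15,.15,.15][i] for i in range(6)])
o=minimize(cost,v0,method="Nelder-Mead",options=dict(initial_simplex=s0,maxiter=800,xatol=1e-4,fatol=1e-4)); v=o.x
print(v.round(4),np.rad2deg(v[2]).round(1),"mean IoU",1-o.fun/3)
img=f["img"][...,::-1].copy()
for k,s in enumerate((1,0,-1)):
    h,t=poly(v[0],v[1],.171,v[2],v[3+k],s); cv2.polylines(img,[h.astype(int)],True,(0,0,255),1); print(names[k],(t-T[k]).round(1))
cv2.imwrite("pics/fit.png",cv2.resize(img[:,200:360],None,fx=1.4,fy=1.4))
cmd(np.array([v[0],v[1],.171]),v[2],v[4],.0)
E
python3 fit.py
```

```text
back edge [0.532 0.355 0.165] [0.605 0.092 0.165] len 0.274 yaw deg 15.5
[0.5119 0.209  0.264  0.1    0.2388 0.2732] 15.1 mean IoU 0.8186481747663238
grip_left [ 0.2 -5.4]
grip_middle [ -13.  -101.4]
grip_right [-0.7  3.8]
target [0.486 0.202 0.218] cmd [0.011, -0.0003, 0.2014] [-0.0009, -0.0041, 0.0454] joints [-1.12 -0.08  0.51  2.33  0.47  0.41 -0.85] clk 2.65
```

View pics/fit.png

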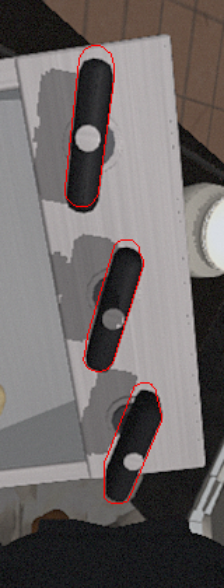

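The outlines are about 5-8% too large, so z should float. I refit to dark-pixel silhouettes instead of the network masks.

```bash
python3 - <<'E'
s=open('fit.py').read()
s=s.replace('S=4\n','''g=cv2.cvtColor(f["img"],cv2.COLOR_RGB2GRAY); M=[]
for (u0,u1,w0,w1) in ((240,285,30,158),(252,306,168,272),(266,322,272,362)):
    m=np.zeros(g.shape,np.uint8); m[w0:w1,u0:u1]=g[w0:w1,u0:u1]<70
    cs=max(cv2.findContours(m,cv2.RETR_EXTERNAL,cv2.CHAIN_APPROX_NONE)[0],key=cv2.contourArea); m[:]=0; cv2.fillPoly(m,[cv2.convexHull(cs)],1); M.append(m.astype(bool)); print(m.sum(),cv2.boundingRect(cs))
''')
s=s.replace("v[0],v[1],.171","v[0],v[1],v[6]").replace(".3,.3])",".3,.3,.171])").replace("np.eye(6)","np.eye(7)").replace(".15,.15,.15]",".15,.15,.15,.008]").replace("range(6)","range(7)").replace("pics/fit","pics/fit2")
open('fit.py','w').write(s)
E
python3 fit.py
```

```text
back edge [0.532 0.354 0.165] [0.605 0.091 0.165] len 0.274 yaw deg 15.4
2688 (247, 41, 33, 110)
2157 (261, 176, 41, 89)
2034 (275, 278, 40, 80)
[0.5138 0.207  0.2668 0.0903 0.2416 0.2777 0.167 ] 15.3 mean IoU 0.8968179670796256
grip_left [ 1.7 -2.4]
grip_middle [-2.1 -4.8]
grip_right [1.1 0.3]
target [0.488 0.2   0.214] cmd [0.0057, -0.0014, 0.2095] [-0.0008, -0.0039, 0.0455] joints [-1.12 -0.08  0.51  2.33  0.47  0.41 -0.85] clk 3.0
```

View pics/fit2.png

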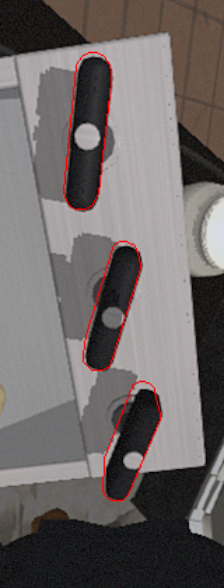

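Run:
```python
from h import *
cmd(np.array([.513,.206,.169]),.268,.24,.004)
```

```text
target [0.485 0.198 0.219] cmd [0.0044, -0.001, 0.197] [-0.0008, -0.0038, 0.045] joints [-1.12 -0.08  0.51  2.33  0.47  0.41 -0.85] clk 3.0
```

Request:
{"method": "step_arm", "body": {"commands": [[0.002, 0, 0.02, 0, -0.002, 0.02, -1], [0.004, 0, 0.06, 0, -0.003, 0.04, -1], [0.004, -0.001, 0.1, -0.001, -0.004, 0.045, -0.6], [0.004, -0.001, 0.14, -0.001, -0.004, 0.045, -0.3], [0.004, -0.001, 0.17, -0.001, -0.004, 0.045, -0.3], [0.004, -0.001, 0.19, -0.001, -0.004, 0.045, -0.3], [0.004, -0.001, 0.197, -0.001, -0.004, 0.045, -0.3], [0.004, -0.001, 0.197, -0.001, -0.004, 0.045, -0.3], [0.004, -0.001, 0.197, -0.001, -0.004, 0.045, -0.3], [0.004, -0.001, 0.197, -0.001, -0.004, 0.045, -0.3]], "newtons": 30}}

```text
clock: 4.25
tcp_pos: [0.4851, 0.1984, 0.2194]
orientation: [2.142, 1.856, 0.686]
contact_force: [-0.1, -0.3, 0.3]
grip_width: 0.0552
```

```bash
python3 look.py w2; python3 -c "
from h import *
cmd(np.array([.513,.206,.169]),.268,.24,.004)"
```

```text
grip_left [188. 110.] 0.75 [0.4884 0.293  0.171 ]
  mask 0.69 [184. 102.  94. 198.] len 0.072 angle from up, ccw, mod pi 1.307
grip_middle [282. 292.] 0.75 [0.5133 0.2061 0.171 ]
  mask 0.67 [280. 292.  45. 148.] len 0.083 angle from up, ccw, mod pi 1.113
  mask 0.31 [185. 102.  97. 203.] len 0.072 angle from up, ccw, mod pi 1.311
  mask 0.69 [331. 367.  26.  26.] len 0.016 angle from up, ccw, mod pi 0.755
target [0.439 0.181 0.304] cmd [-0.0086, 0.004, -0.1964] [0.0014, 0.0041, -0.0452] joints [-0.77  0.2   0.21  2.31  0.7   0.17 -1.38] clk 4.6
target [0.485 0.198 0.219] cmd [0.0001, -0.0001, 0.0001] [0.0003, 0.0001, 0.0001] joints [-0.77  0.2   0.21  2.31  0.7   0.17 -1.38] clk 4.6
```

View pics/w2.png

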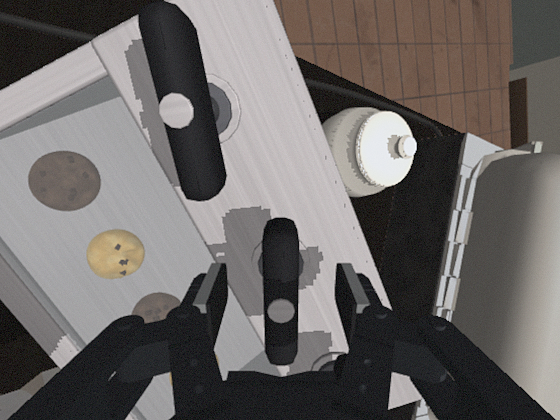

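The bar at (281,290) sits centred between the jaws and parallel to them. I close, then turn.

Request:
{"method": "step_arm", "body": {"commands": [[0, 0, 0, 0, 0, 0, 1], [0, 0, 0, 0, 0, 0, 1], [0, 0, 0, 0, 0, 0, 1], [0, 0, 0, 0, 0, 0, 1], [0, 0, 0, 0, 0, 0, 1], [0, 0, 0, 0, 0, 0.015, 1], [0, 0, 0, 0, 0, 0.035, 1], [0, 0, 0, 0, 0, 0.055, 1], [0, 0, 0, 0, 0, 0.075, 1], [0, 0, 0, 0, 0, 0.075, 1]], "newtons": 40}}

```text
clock: 5.85
tcp_pos: [0.4851, 0.1982, 0.2193]
orientation: [2.603, 1.351, 0.77]
contact_force: [-3.4, -0.3, 4.8]
grip_width: 0.0153
```

```bash
python3 -c "
from h import *
cmd(np.array([.513,.206,.169]),.268,1.43,.004);print(readout.get_obs()['moment'])"
```

```text
target [0.485 0.198 0.219] cmd [0.0, -0.0002, 0.0003] [0.0003, -0.0001, 0.1145] joints [-0.78  0.2   0.22  2.31  0.69  0.17 -1.85] clk 5.85
[-0.14389683  0.80076209 -0.0921553 ]
```

Request:
{"method": "step_arm", "body": {"commands": [[0, 0, 0, 0, 0, 0.02, 1], [0, 0, 0, 0, 0, 0.04, 1], [0, 0, 0, 0, 0, 0.06, 1], [0, 0, 0, 0, 0, 0.08, 1], [0, 0, 0, 0, 0, 0.095, 1], [0, 0, 0, 0, 0, 0.105, 1], [0, 0, 0, 0, 0, 0.112, 1], [0, 0, 0, 0, 0, 0.115, 1], [0, 0, 0, 0, 0, 0.115, 1], [0, 0, 0, 0, 0, 0.115, 1]]}}

```text
clock: 7.1
tcp_pos: [0.4851, 0.1982, 0.2193]
orientation: [-2.942, -0.35, -0.787]
contact_force: [-2.0, -2.3, 4.6]
grip_width: 0.0154
```

```bash
python3 -c "
from h import *
cmd(np.array([.513,.206,.169]),.268,1.43,.004);o=readout.get_obs();n,T=frame(.268);print(o['moment'],-n@o['moment'],o['contact_force'],o['grip_width'])
f=grab_frame('wrist');cv2.imwrite('pics/w3.png',f['img'][...,::-1])"
```

```text
target [0.485 0.198 0.219] cmd [-0.0001, -0.0003, 0.0003] [0.0002, -0.0002, -0.0001] joints [-0.79  0.2   0.23  2.31  0.68  0.17 -2.56] clk 7.1
[-0.99525245  0.44565485  0.86806363] -1.1726218866910545 [-1.97624002 -2.32789571  4.5640718 ] 0.015389859711579572
```

View pics/w3.png

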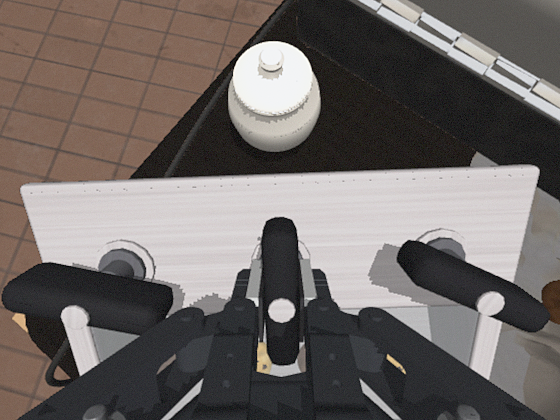

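The middle bar stands upright at (281,290), square to the rail's back edge. The resisting moment is 1.17 N m against 0.12 of friction, so it is on its stop. I open slightly, since the neighbouring bars are close, and retreat.

Request:
{"method": "step_arm", "body": {"commands": [[0, 0, 0, 0, 0, 0, 0.1], [0, 0, 0, 0, 0, 0, 0.1], [0, 0, 0, 0, 0, 0, 0.1], [0, 0, -0.02, 0, 0, 0, 0.1], [0, 0, -0.05, 0, 0, 0, 0.1], [0, 0, -0.09, 0, 0, 0, 0.1], [0, 0, -0.13, 0, 0, 0, 0.1], [0, 0, -0.15, 0, 0, 0, 0.1], [0, 0, -0.15, 0, 0, 0, -0.3], [0, 0, -0.15, 0, 0, 0, -0.3]]}}

```text
clock: 8.4
tcp_pos: [0.4488, 0.1883, 0.2838]
orientation: [-2.943, -0.349, -0.787]
contact_force: [0.4, 0.0, -0.6]
grip_width: 0.0557
```

```bash
python3 -c "
from h import *
cmd(np.array([.489,.293,.169]),.268,.09,.070)"
```

```text
target [0.429 0.277 0.276] cmd [-0.0053, -0.1807, 0.0172] [0.0003, 0.0001, -0.2134] joints [-0.74  0.02  0.12  2.31  0.51  0.36 -2.39] clk 8.4
```

Request:
{"method": "step_arm", "body": {"commands": [[0, -0.03, 0, 0, 0, -0.025, -0.3], [0, -0.06, 0, 0, 0, -0.05, -0.3], [0, -0.09, 0, 0, 0, -0.075, -0.3], [0, -0.12, 0, 0, 0, -0.1, -0.3], [-0.005, -0.15, 0, 0, 0, -0.125, -0.3], [-0.005, -0.18, 0, 0, 0, -0.15, -0.3], [-0.005, -0.181, 0.017, 0, 0, -0.18, -0.3], [-0.005, -0.181, 0.017, 0, 0, -0.213, -0.3], [-0.005, -0.181, 0.017, 0, 0, -0.213, -0.3], [-0.005, -0.181, 0.017, 0, 0, -0.213, -0.3]]}}

```text
clock: 9.65
tcp_pos: [0.4293, 0.2767, 0.2761]
orientation: [1.985, 1.986, 0.652]
contact_force: [0.3, 0.0, -0.0]
grip_width: 0.0557
```

```bash
python3 look.py w4; python3 -c "
from h import *
cmd(np.array([.489,.293,.169]),.268,.09,.004)"
```

```text
grip_left [280. 239.] 0.92 [0.4874 0.2924 0.171 ]
grip_left [212. 284.] 0.38 [0.4389 0.2719 0.171 ]
  mask 0.67 [281. 238.  31. 104.] len 0.076 angle from up, ccw, mod pi 1.257
grip_middle [280. 240.] 0.62 [0.4877 0.292  0.171 ]
grip_middle [310. 341.] 0.59 [0.5109 0.207  0.171 ]
  mask 0.92 [308. 338.  81.  61.] len 0.062 angle from up, ccw, mod pi 0.036
target [0.439 0.181 0.304] cmd [-0.1838, 0.0496, -0.0638] [0.0011, 0.0042, -0.0219] joints [-0.81  0.09 -0.02  2.25  0.7   0.44 -1.41] clk 10.0
target [0.461 0.285 0.219] cmd [-0.0004, -0.0005, 0.1324] [0.0002, 0.0002, -0.0005] joints [-0.81  0.09 -0.02  2.25  0.7   0.44 -1.41] clk 10.0
```

View pics/w4.png

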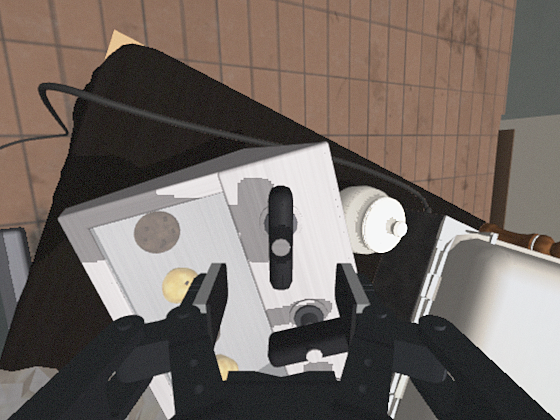

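The left bar at (281,238) is aligned with the tool. The middle bar at (308,340) points straight up the slope. I descend and close.

Request:
{"method": "step_arm", "body": {"commands": [[0, 0, 0.05, 0, 0, 0, -0.3], [0, 0, 0.09, 0, 0, 0, -0.3], [0, 0, 0.12, 0, 0, 0, -0.3], [0, 0, 0.132, 0, 0, 0, -0.3], [0, 0, 0.132, 0, 0, 0, -0.3], [0, 0, 0.132, 0, 0, 0, 1], [0, 0, 0.132, 0, 0, 0, 1], [0, 0, 0.132, 0, 0, 0, 1], [0, 0, 0.132, 0, 0, 0, 1], [0, 0, 0.132, 0, 0, 0, 1]]}}

```text
clock: 11.25
tcp_pos: [0.4605, 0.2856, 0.2198]
orientation: [1.981, 1.989, 0.654]
contact_force: [-5.5, -0.8, 5.1]
grip_width: 0.015
```

Request:
{"method": "step_arm", "body": {"commands": [[0, 0, 0, 0, 0, 0.015, 1], [0, 0, 0, 0, 0, 0.04, 1], [0, 0, 0, 0, 0, 0.065, 1], [0, 0, 0, 0, 0, 0.09, 1], [0, 0, 0, 0, 0, 0.115, 1], [0, 0, 0, 0, 0, 0.14, 1], [0, 0, 0, 0, 0, 0.165, 1], [0, 0, 0, 0, 0, 0.185, 1], [0, 0, 0, 0, 0, 0.205, 1], [0, 0, 0, 0, 0, 0.213, 1]]}}

```text
clock: 12.5
tcp_pos: [0.461, 0.2849, 0.2201]
orientation: [-2.943, -0.348, -0.788]
contact_force: [4.3, -1.4, -0.5]
grip_width: 0.0154
```

```bash
cat > chk.py <<'E'
from h import *
import sys
cmd(np.array(eval(sys.argv[1])),.268,1.43,.004);o=readout.get_obs();n,T=frame(.268);print("torque",-n@o['moment'],o['contact_force'].round(1),o['grip_width'])
E
python3 chk.py .489,.293,.169
```

```text
target [0.461 0.285 0.219] cmd [-0.0007, -0.0007, 0.0018] [0.0004, -0.0003, -0.0003] joints [-1.07  0.24  0.33  2.26  0.76  0.25 -2.81] clk 12.5
torque -1.2474725947679315 [ 4.3 -1.4 -0.5] 0.015410124685740418
```

The left bolt is home, with 1.25 N m against its stop. I release and go to the right bolt, lifting higher to clear the middle bar.

Request:
{"method": "step_arm", "body": {"commands": [[0, 0, 0, 0, 0, 0, 0.1], [0, 0, 0, 0, 0, 0, 0.1], [0, 0, 0, 0, 0, 0, 0.1], [0, 0, -0.02, 0, 0, 0, 0.1], [0, 0, -0.05, 0, 0, 0, 0.1], [0, 0, -0.09, 0, 0, 0, 0.1], [0, 0, -0.13, 0, 0, 0, 0.1], [0, 0, -0.15, 0, 0, 0, 0.1], [0, 0, -0.15, 0, 0, 0, -0.3], [0, 0, -0.15, 0, 0, 0, -0.3]]}}

```text
clock: 13.75
tcp_pos: [0.4247, 0.275, 0.2846]
orientation: [-2.943, -0.348, -0.788]
contact_force: [0.1, -0.4, 0.2]
grip_width: 0.0555
```

```bash
python3 -c "
from h import *
cmd(np.array([.537,.119,.169]),.268,.28,.070)"
```

```text
target [0.477 0.103 0.276] cmd [0.0118, 0.3602, 0.0203] [0.0005, 0.0001, -0.1833] joints [-1.08  0.06  0.25  2.27  0.64  0.44 -2.7 ] clk 13.75
```

Request:
{"method": "step_arm", "body": {"commands": [[0, 0.04, 0, 0, 0, -0.02, -0.3], [0, 0.08, 0, 0, 0, -0.04, -0.3], [0, 0.12, 0, 0, 0, -0.06, -0.3], [0, 0.16, 0, 0, 0, -0.08, -0.3], [0, 0.21, 0, 0, 0, -0.105, -0.3], [0.005, 0.26, 0, 0, 0, -0.13, -0.3], [0.01, 0.31, 0.005, 0, 0, -0.155, -0.3], [0.012, 0.36, 0.02, 0, 0, -0.183, -0.3], [0.012, 0.36, 0.02, 0, 0, -0.183, -0.3], [0.012, 0.36, 0.02, 0, 0, -0.183, -0.3]]}}

```text
clock: 15.0
tcp_pos: [0.4773, 0.1017, 0.2757]
orientation: [2.19, 1.812, 0.691]
contact_force: [-0.1, -0.6, 0.5]
grip_width: 0.0557
```

```bash
python3 look.py w5; python3 -c "
from h import *
cmd(np.array([.537,.119,.169]),.268,.28,.004)"
```

```text
grip_middle [214. 112.] 0.87 [0.5128 0.2051 0.171 ]
  mask 0.61 [213. 109. 113.  72.] len 0.072 angle from up, ccw, mod pi 3.096
  mask 0.16 [287. 353.  63.  49.] len 0.061 angle from up, ccw, mod pi 1.727
grip_right [278. 232.] 0.94 [0.5353 0.1228 0.171 ]
grip_right [146. 163.] 0.3 [0.4679 0.184  0.171 ]
target [0.439 0.181 0.304] cmd [0.1527, -0.0746, -0.0647] [0.0016, 0.0042, -0.0519] joints [-0.81  0.01  0.46  2.34  0.15  0.27 -0.68] clk 15.35
target [0.509 0.111 0.219] cmd [-0.0009, 0.0, 0.1324] [0.0003, 0.0002, -0.0003] joints [-0.81  0.01  0.46  2.34  0.15  0.27 -0.68] clk 15.35
```

View pics/w5.png

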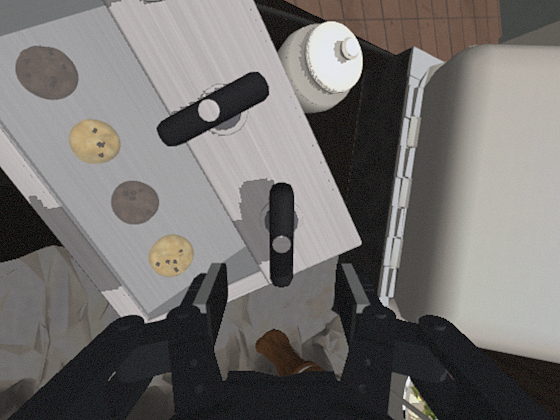

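The right bar at (281,235) is aligned. The mill top at about (285,355) lies beyond the case end, and the gripper body stays above 0.19 m against the mill's 0.155 m. I descend and close.

Request:
{"method": "step_arm", "body": {"commands": [[0, 0, 0.05, 0, 0, 0, -0.3], [0, 0, 0.09, 0, 0, 0, -0.3], [0, 0, 0.12, 0, 0, 0, -0.3], [0, 0, 0.132, 0, 0, 0, -0.3], [0, 0, 0.132, 0, 0, 0, -0.3], [0, 0, 0.132, 0, 0, 0, 1], [0, 0, 0.132, 0, 0, 0, 1], [0, 0, 0.132, 0, 0, 0, 1], [0, 0, 0.132, 0, 0, 0, 1], [0, 0, 0.132, 0, 0, 0, 1]]}}

```text
clock: 16.6
tcp_pos: [0.5091, 0.1116, 0.2196]
orientation: [2.186, 1.814, 0.693]
contact_force: [-2.5, -4.0, 4.3]
grip_width: 0.0153
```

```bash
python3 chk.py .537,.119,.169
```

```text
target [0.509 0.111 0.219] cmd [-0.0006, -0.0003, 0.0008] [0.0006, 0.0001, 0.1827] joints [-0.09  0.21 -0.3   2.29  0.73  0.17 -1.24] clk 16.6
torque 0.08599290145573489 [-2.5 -4.   4.3] 0.015271862799213127
```

Request:
{"method": "step_arm", "body": {"commands": [[0, 0, 0, 0, 0, 0.015, 1], [0, 0, 0, 0, 0, 0.04, 1], [0, 0, 0, 0, 0, 0.065, 1], [0, 0, 0, 0, 0, 0.09, 1], [0, 0, 0, 0, 0, 0.115, 1], [0, 0, 0, 0, 0, 0.14, 1], [0, 0, 0, 0, 0, 0.16, 1], [0, 0, 0, 0, 0, 0.175, 1], [0, 0, 0, 0, 0, 0.183, 1], [0, 0, 0, 0, 0, 0.183, 1]]}}

```text
clock: 17.85
tcp_pos: [0.5091, 0.1116, 0.2197]
orientation: [-2.944, -0.353, -0.789]
contact_force: [0.2, -3.9, 2.0]
grip_width: 0.0157
```

```bash
python3 chk.py .537,.119,.169
```

```text
target [0.509 0.111 0.219] cmd [-0.0007, 0.0006, 0.0009] [0.0005, -0.0002, 0.0003] joints [-0.09  0.21 -0.29  2.29  0.73  0.17 -2.39] clk 17.85
torque -0.9539632613121695 [ 0.2 -3.9  2. ] 0.01568121817899304
```

The right bolt is on its stop too (0.95 N m). I release, retreat and check.

Request:
{"method": "step_arm", "body": {"commands": [[0, 0, 0, 0, 0, 0, 0.1], [0, 0, 0, 0, 0, 0, 0.1], [0, 0, 0, 0, 0, 0, 0.1], [0, 0, -0.02, 0, 0, 0, 0.1], [0, 0, -0.05, 0, 0, 0, 0.1], [0, 0, -0.09, 0, 0, 0, 0.1], [0, 0, -0.13, 0, 0, 0, 0.1], [0, 0, -0.17, 0, 0, 0, 0.1], [0, 0, -0.2, 0, 0, 0, 0.1], [0, 0, -0.2, 0, 0, 0, 0.1]]}}

```text
clock: 19.1
tcp_pos: [0.4608, 0.0986, 0.3072]
orientation: [-2.944, -0.352, -0.792]
contact_force: [-0.3, 0.1, -0.0]
grip_width: 0.0387
```

```bash
python3 look.py w6; python3 -c "
from h import *
for n in ('scene','side'):
    f=grab_frame(n)
    for t in ('sugar_jar','pepper_mill'): print(n,t,[(x['point'],x['p']) for x in tip_of(t,f)[:1]])
    cv2.imwrite('pics/%s9.png'%n,f['img'][...,::-1])
a=cv2.resize(cv2.imread('pics/scene9.png'),(400,300));b=cv2.resize(cv2.imread('pics/w6.png'),(400,300));cv2.imwrite('pics/end.png',np.hstack([a,b]))"
```

```text
grip_left [ 54. 229.] 0.62 [0.4881 0.2927 0.171 ]
  mask 0.93 [ 58. 229.  65.  91.] len 0.07 angle from up, ccw, mod pi 0.033
grip_middle [166. 225.] 0.97 [0.5127 0.2066 0.171 ]
  mask 0.68 [171. 224.  44.  88.] len 0.075 angle from up, ccw, mod pi 3.09
grip_right [277. 220.] 0.89 [0.537  0.1225 0.171 ]
grip_right [217. 272.] 0.36 [0.4871 0.1575 0.171 ]
  mask 0.77 [281. 220.  30.  91.] len 0.075 angle from up, ccw, mod pi 3.067
  mask 0.18 [205. 106.  74.  82.] len 0.054 angle from up, ccw, mod pi 0.348
target [0.439 0.181 0.304] cmd [-0.0048, -0.1696, 0.0028] [0.0039, 0.0031, -0.2344] joints [ 0.25 -0.01 -0.6   2.28  0.11  0.35 -1.78] clk 19.45
scene sugar_jar [([301.3, 313.0], 0.56)]
scene pepper_mill [([225.2, 219.1], 0.66)]
side sugar_jar [([271.8, 207.0], 0.69)]
side pepper_mill []
```

View pics/end.png

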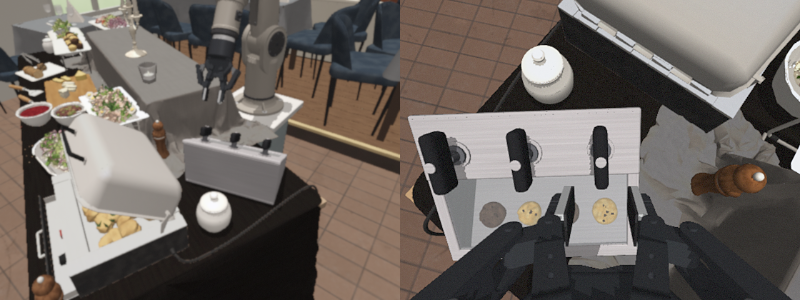

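The three bars point up the slope at about (438,160), (517,160) and (600,157) in the right half of the picture. The jar and mill are upright and where they were. Nothing touches the arm, so I hand in.

```bash
python3 -c "
from h import *
print(r.hand_in())"
```

```text
the job is handed in; nothing more can be done
None
```

I turned the middle bolt home first, then the left, then the right, and handed the job in at about 19.6 s of the 56 s allowed. The hand-in gave no verdict.

- **Bolts:** each knob resisted the turn with 0.95 to 1.25 N m at the end, against 0.12 N m of friction. The tool stood about 0.03 rad past the 1.4 rad stop each time. In the last picture all three bars point up the slope.
- **Bar angles:** my angles from the image masks came out within 0.08 rad of straight up. They were worked out with my first estimate of the case's heading, 18.3 degrees, where the later fit gave 15.3. Corrected for that, the left bar reads loosest, about 0.08 rad short of straight up. I took this as mask and perspective error, because it had pressed hard on its stop.
- **Jar and mill:** both stand upright. In the scene camera their detected points moved by at most about 4 pixels, which is within the detection noise. The side camera confirmed the jar but did not detect the mill at the end.
- **Contact:** the arm was clear of everything at hand-in, with about 0.3 N at the wrist.

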